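# Cull the miscut cap plates and cap the tube stub

### The job

Get this job ready for tacking: lay the two miscut cap plates (the short one lying on the red-brown tube stub and the one with a corner cut out) flat inside the blue scrap tray, and set the one full rectangular plate down gently on top of the stub, not dropped, lying flat and square to it with the same overhang on opposite sides, then let go. Do not knock or shift the pipe coupon, the spray can, the mallet or the torch.

Things in the scene. Friction and masses are not known exactly. Their poses are not given: they have to be found in the camera images.
- plate_sound: The sound cap plate: a full rectangle of bright metal, 120 (its x) x 60 (its y) x 12 mm thick (z), about 0.6 kg, lying flat on the bench at the start. Origin at its very middle (mid thickness).
- plate_notched: Miscut plate: 120 (x) x 60 (y) x 12 mm like the sound one but with a rectangle of 40 (along x) x 30 mm (along y) missing at its +x +y corner, so the +y edge runs only from x = -60 to +20 mm. About 0.5 kg, lying flat on the bench at the start. Origin at the middle of the full outline, mid thickness; centre of mass at x = -8, y = -3 mm.
- plate_short: Miscut plate: plain rectangle of only 85 (x) x 60 (y) x 12 mm, about 0.45 kg; it starts lying crookedly on top of the stub. Origin at its very middle (mid thickness).
- stub: Fixed, red-brown primed stub of rectangular hollow section, 100 (x) x 40 (y) mm outside, 4 mm wall, open top 80 mm above the bench, upright on a foot plate 140 x 80 x 8 mm. Origin at the centre of its underside on the bench, z up. A centred full plate overhangs it by 10 mm on all four sides.
- stub_top (a point): Centre of the stub's open top end, 80 mm above the bench; axes as the stub's.
- tray: Fixed blue open scrap tray, 280 (x) x 180 (y) x 40 mm high, walls and floor 5 mm thick. Origin at the centre of its underside on the bench, z up. Two plates fit side by side with their long sides along the tray's y.
- coupon: Bystander, loose: steel pipe (54 mm diameter, 80 mm long, along its x) tacked in a dark V-block 60 x 70 mm; about 67 mm high over all. Origin at the centre of its underside.
- spray: Bystander, loose: upright yellow spray can with a pale top, 52 mm in diameter, 180 mm high, easily tipped. Origin at the centre of its underside.
- mallet: Bystander, loose: wooden mallet lying flat along its x, about 195 mm long: head 55 (x) x 85 (y) x 50 mm high centred at x = +65 mm, handle towards -x to about x = -102 mm. Origin on the bench under it.
- torch: Bystander, loose: brass and aluminium gas torch lying along its x, from x = -140 to +185 mm, up to 35 mm wide (its tip bends to y = -35 mm) and 34 mm high. Origin on the bench under it.
Not all that is in view belongs to the job. What is shaped like the plate_short but pink or purple is not meant. What is shaped like the plate_sound but yellow is not meant.

How it is judged:
On the way:
1. the sound plate is set down on the stub: it lies on the stub's top while the fingers still hold it (not dropped) (z of plate_sound in the frame of stub_top between 0.003 and 0.011 m and horizontal distance between plate_sound and stub_top below 0.02 m and contact force between the fingers and plate_sound above 1 N), for 0.05 s.
At the end, for the whole second after the job is handed in: Sound plate at rest flat on the stub, middle within 4 mm of the stub's centre along each side (overhang 6 to 14 mm), within 0.07 rad of square, tilt under 0.05; short and notched plates at rest in the tray, below its rim, tilt under 0.35, middles within 115 (x) and 70 mm (y) of its centre (x of plate_sound in the frame of stub_top between -0.004 and 0.004 m and y of plate_sound in the frame of stub_top between -0.004 and 0.004 m and z of plate_sound in the frame of stub_top between 0.0035 and 0.0085 m and angle between the x axis of plate_sound and the x axis of stub_top, either way round below 0.07 rad and angle between the z axis of plate_sound and the z axis of stub_top, either way round below 0.05 rad and linear speed of plate_sound below 0.01 m/s and x of plate_short in the frame of tray between -0.115 and 0.115 m and y of plate_short in the frame of tray between -0.07 and 0.07 m and z of plate_short in the frame of tray between 0 and 0.032 m and angle between the z axis of each of plate_short, plate_notched and the z axis of tray, either way round below 0.35 rad and linear speed of each of plate_short, plate_notched below 0.02 m/s and x of plate_notched in the frame of tray between -0.115 and 0.115 m and y of plate_notched in the frame of tray between -0.07 and 0.07 m and z of plate_notched in the frame of tray between 0 and 0.032 m); the robot touches nothing.
It fails at once if the pipe coupon in its V-block is shifted by more than 15 mm or tipped (distance of coupon from where it was at the start of the episode above 0.015 m or angle between coupon's own z axis and vertical above 0.3 rad).
It fails at once if the yellow spray can is shifted by more than 15 mm or tipped (distance of spray from where it was at the start of the episode above 0.015 m or angle between spray's own z axis and vertical above 0.3 rad).
It fails at once if the mallet is shifted by more than 15 mm or tipped (distance of mallet from where it was at the start of the episode above 0.015 m or angle between mallet's own z axis and vertical above 0.3 rad).
It fails at once if the brass torch is shifted by more than 15 mm or tipped (distance of torch from where it was at the start of the episode above 0.015 m or angle between torch's own z axis and vertical above 0.3 rad).
It also fails if it takes over 70 s, if anything falls off the work surface, if the arm or the gripper's body presses on something with over 40 N, if the wrist force passes 120 N, or if a joint passes its speed limit or range.

### The arm

A 6-joint arm with a two-finger parallel gripper is mounted at the origin on the work surface. World frame = base frame: x ahead of the robot, y to its left, z up, the work surface at z = 0. Lengths are in m, angles in rad, forces in N, time in s.
With the tool pointing down it reaches from about 0.375 to 0.9 m from the base axis. Payload 3.1 kg.
Tool frame: the origin (TCP) lies between the finger pads; the fingertips stand 8 mm ahead of it and the grasp point (between the pads) lies 11 mm behind it; z points along the fingers, y is the line along which they close (so a half turn about z gives the same grasp; the last joint's range is limited). The gripper opens to 87 mm and grips with 3 to 60 N. Pads are 19 mm wide; open, the fingers measure 117 mm over their backs; the gripper's body (75 mm by 190 mm) begins 51 mm behind the grasp point.
Start: joints at [0.947, 0.527, 1.433, -0, 1.181, -0.178], TCP at [0.269, 0.564, 0.231] pointing down, gripper open.
Joint ranges: [-3.08, 3.08], [-0.75, 2.2], [0.22, 2.44], [-1.43, 4.57], [0, 2.65], [-2.85, 2.85]. Speed limits (rad/s): [2.79, 2.79, 3.14, 3.14, 3.14, 3.14].

### API

Orientations are given as a unit quaternion [x, y, z, w].
In Python, from rig import robot gives the robot as it stands.
- The arm moves only by the tool move_arm, never from a script. Its argument "motion" is text: rows parted by semicolons, each of 5 numbers parted by spaces: the opening, from -1 (shut) to 1 (fully open), then the shift along the tool's x, y, z normalised to -1 to 1, where 1 is 0.2 m, then the turn about the tool's z normalised to -1 to 1, where 1 is pi rad. A call has 1 to 12 rows; each row is the pose to reach, as a shift and turn from the pose commanded when the call began, along the tool's axes at that moment, turning the shorter way round; what a row does not reach only later rows make up. A row lasts 1/12 s, in which the tool goes at most 41.7 mm and 7.16 degrees, less where a joint would pass 70% of its speed; a pose out of reach is approached as far as the arm can. A call with a number of a shift or a turn outside -1 to 1 is refused whole. A call with a gripper value outside its range is refused whole. The fingers move at their own pace and stop on an object; "newtons" is the grip in N (left out, the last holds). Time passes only in rows, so rows that repeat a pose let the fingers close. It gives the time, the measured TCP pose, the force, the opening and the grip force at its end, in the units of the state.
- robot.get_obs(): the state, without advancing time (a new reading comes with each control period).
- robot.camera(name): name is "scene" or "side" or "wrist"; returns (picture, depth): 480x640x3 uint8, red, green, blue; 480x640 float32, m along the optical axis (not along the pixel's ray), 0 where there is no reading.
- robot.camera_model(name): a dict with "mtx" (3x3 intrinsics, pixels), "D" ([k1, k2, p1, p2, k3] as OpenCV has them; the pictures are not rectified), "position" and "attitude" of the camera in the world. Camera axes: x right, y down, z forward; pixel columns grow to the right and rows downward; lengths in m; the calibration is good to about 2 mm. A picture is of the moment at which its call begins: read the wrist's pose just before it. camera_model takes no time and is no camera call; for the wrist camera it gives the pose at the moment of the call.
- robot.hand_in(): hands the job in; it is judged then, once.
The state is a dict: "time": time; "q": joint angles; "joint_velocities": joint speeds; "joint_torque": joint torques, N m; "position": TCP position; "tool_rot": TCP orientation; "ft_force": force on the tool from outside, world axes, zero at the start; "moment": the same for the moment, N m; "grip_width": finger opening in m; "grip_force": force on a finger pad.
Only numpy, scipy, OpenCV 4.12 (cv2) and the standard library are available. Lean on these libraries where they do the work, as an engineer would, in place of code of your own. Each camera call takes 0.05 s, during which the arm holds its last target. There are 200 camera calls.

## Working session

There is one attempt and no reset: what is moved stays moved. The work goes in short steps, Python scripts to look and compute and a tool call to move; the robot and the scene stay as the last step left them, time stands still between calls to the robot, and variables do not carry over. Pictures are saved under pics/ and viewed, at most 10 in all, crops included, and the job is handed in when it is done.

Besides the shell and the picture viewer there is one more tool, called after "Emit:" as name(argument=value, ...) on one line, values as JSON. move_arm: Moves the arm, as the interface text tells. Its arguments: {"type":"object","properties":{"motion":{"type":"string"},"newtons":{"type":"number"}},"required":["motion"]}

```bash
ls; mkdir -p pics; python3 - <<'E'
from rig import robot
import cv2,numpy as np
ims=[]
for n in("scene","side"):
    p,d=robot.camera(n); np.savez(f"{n}.npz",p=p,d=d); m=robot.camera_model(n); print(n,m)
    cv2.imwrite(f"pics/{n}0.png",p[:,:,::-1])
print(robot.get_obs())
E
```

```text
pics
scene {'mtx': array([[481.37746171,   0.        , 309.91066888],
       [  0.        , 481.37746171, 233.82013729],
       [  0.        ,   0.        ,   1.        ]]), 'D': array([-0.00743446,  0.        ,  0.        ,  0.        ,  0.        ]), 'position': array([ 0.8943253 , -0.47217789,  1.02879637]), 'attitude': array([ 0.90798996,  0.29827129, -0.09098358, -0.27984007])}
side {'mtx': array([[489.89335183,   0.        , 322.24536995],
       [  0.        , 489.89335183, 243.92754642],
       [  0.        ,   0.        ,   1.        ]]), 'D': array([-0.0962377,  0.       ,  0.       ,  0.       ,  0.       ]), 'position': array([ 0.37579274, -0.75892262,  0.94916624]), 'attitude': array([ 0.93196265, -0.06987717,  0.03557828, -0.35397314])}
{'time': 0.1, 'q': array([ 9.46521638e-01,  5.28385438e-01,  1.43376697e+00, -2.73039114e-05,
        1.18141598e+00, -1.78479667e-01]), 'joint_velocities': array([-0.00175269, -0.00341033, -0.00246167, -0.00180727,  0.00058916,
       -0.00092502]), 'joint_torque': array([-6.18606555e-04, -4.40984416e+01, -1.77150357e+01,  6.35360274e-02,
        5.34207956e-02, -5.12910367e-05]), 'position': array([0.26906931, 0.56339928, 0.22966425]), 'tool_rot': array([ 2.21051202e-01,  9.75261703e-01, -9.14289772e-04, -3.74325683e-04]), 'ft_force': array([-0.48006642, -0.80386424,  0.57896824]), 'moment': array([0.01039714, 0.05490583, 0.02262687]), 'grip_force': 0.0, 'grip_width': 0.08731030631711519}
```

View pics/scene0.png

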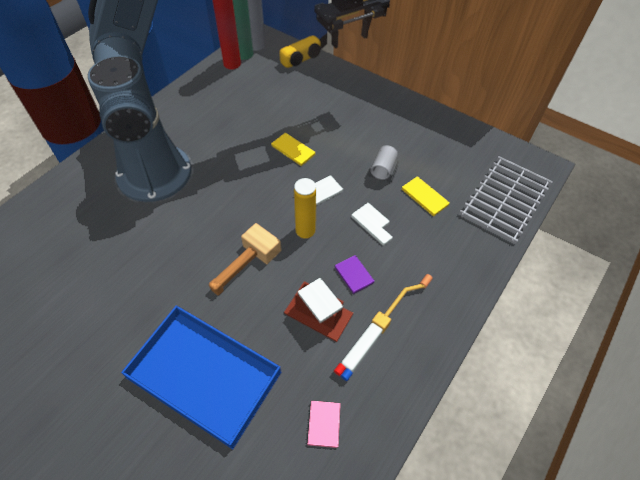

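View pics/side0.png

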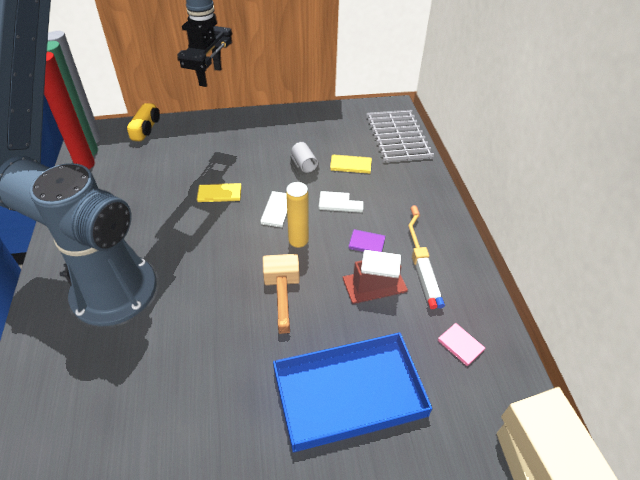

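Scene view candidates:
- Sound plate: white rectangle at (325,190), next to the spray can. The decoys are yellow, at (293,149) and (425,196).
- Notched plate: white with a notch, at (372,224).
- Short plate: white, on the stub at (320,299). The decoys are purple (354,274) and pink (323,424).

The tray is at (202,373). The side view shows the same plates at (275,209), (341,202) and (381,264).

```bash
cat > h.py <<'E'
import numpy as np,cv2
from scipy.spatial.transform import Rotation as R
def ray(m,uv):
    n=cv2.undistortPoints(np.float64(uv).reshape(-1,1,2),m["mtx"],m["D"])[:,0]
    return np.c_[n,np.ones(len(n))]@R.from_quat(m["attitude"]).as_matrix().T
def onplane(m,uv,z):
    r=ray(m,uv); return (m["position"]+r*((z-m["position"][2])/r[:,2])[:,None])[:,:2]
def cloud(m,d):
    v,u=np.mgrid[:480,:640]; r=ray(m,np.c_[u.ravel(),v.ravel()])
    return (m["position"]+r*d.reshape(-1,1)).reshape(480,640,3)
def blobs(mask,amin=150):
    n,l,s,c=cv2.connectedComponentsWithStats(mask.astype(np.uint8))
    return [(l==i,s[i,4],c[i]) for i in range(1,n) if s[i,4]>amin]
def rect(xy):
    (c,(w,h),a)=cv2.minAreaRect(np.float32(xy*1000))
    if w<h: w,h,a=h,w,a+90
    return np.round([*c,w,h],1),round((a+90)%180-90,1)
E
cat > meas.py <<'E'
from h import *
from rig import robot
for n in("scene","side"):
    f=np.load(n+".npz"); p,d=f["p"],f["d"]; m=robot.camera_model(n); W=cloud(m,d)
    hsv=cv2.cvtColor(p,cv2.COLOR_RGB2HSV); H,S,V=cv2.split(hsv); z=W[...,2]; ok=(d>0)&(W[...,0]>.2)&(W[...,0]<1)&(abs(W[...,1])<.6)
    def go(name,mask,zp):
        for b,a,c in blobs(mask&ok):
            v,u=np.nonzero(b); 
            print(n,name,a,c.round(),*rect(onplane(m,np.c_[u,v],zp)),"z med %.1f"%(1000*np.median(z[b])))
    w=(S<60)&(V>140)
    go("white",w&(z<.04),.012); go("short",w&(z>.06)&(z<.12),.092)
    blue=(H>100)&(H<125)&(S>150)
    go("trayrim",blue&(z>.02)&(z<.06),.04)
    red=((H<8)|(H>172))&(S>100)&(V<150)
    go("foot",red&(z<.02),.008); go("stubtop",red&(z>.07),.08)
    go("spray",(z>.12)&(z<.2),.18)
    go("coupon",(z>.03)&(z<.08)&(S<70),.06)
    go("tall",(z>.025)&(z<.06)&(S>60)&~blue,.05)
E
python3 meas.py
```

```text
scene white 1188 [505. 200.] [840.8 491.8 228.8 160.5] 89.9 z med 16.3
scene white 477 [326. 188.] [424.  230.9  87.8  76.3] 66.2 z med 11.4
scene white 817 [373. 222.] [600.4 215.6 123.8  65.3] -13.8 z med 11.5
scene white 431 [441. 401.] [952.4 -65.8 410.2   5. ] 89.9 z med -751.0
scene white 735 [362. 346.] [755.1 -86.3 121.6  31.2] 88.4 z med 29.2
scene short 257 [384. 156.] [530.  360.6  83.4  36.6] -76.4 z med 64.2
scene short 1021 [320. 299.] [634.7 -81.4  86.9  61.7] -18.2 z med 91.9
scene trayrim 1874 [201. 371.] [ 518.5 -340.5  284.1  180.8] 6.0 z med 37.6
scene foot 702 [313. 320.] [629.7 -77.9 140.2  81.3] 6.3 z med 8.1
scene spray 626 [304. 194.] [478.5  75.3  92.9  47.9] -52.6 z med 170.4
scene coupon 524 [385. 159.] [524.3 378.3 110.5  64.5] -75.5 z med 60.0
scene coupon 227 [362. 344.] [ 760.7 -101.6  103.3   26.4] 89.3 z med 31.2
scene tall 157 [305. 227.] [477.1  75.   47.7  39.5] 36.4 z med 42.8
scene tall 1390 [248. 252.] [410.8 -90.3 199.7  94.2] 86.6 z med 40.1
scene tall 202 [381. 320.] [761.2 -26.4  33.1  32.1] -1.1 z med 33.4
side white 1699 [400. 137.] [840.
[... 766 characters left out ...]
97. 198.] [458.1  61.5 107.1  48.5] 82.3 z med 167.6
side spray 2912 [558. 434.] [ 810.5 -545.3  142.5  101.7] -82.2 z med 121.1
side coupon 419 [302. 154.] [507.3 371.7 120.5  65.9] -75.7 z med 59.5
side coupon 555 [280. 263.] [408.1 -22.8  83.   51.4] -3.8 z med 51.2
side coupon 291 [428. 276.] [ 741.8 -112.5  114.    26.7] 88.5 z med 31.5
side coupon 300 [521. 462.] [ 780.2 -540.8   87.5   26.2] -80.6 z med 59.6
side tall 190 [298. 235.] [460.9  72.3  50.7  50.6] -6.3 z med 43.2
side tall 915 [282. 290.] [402.4 -93.8 210.6  84.2] 85.6 z med 37.5
side tall 361 [373. 281.] [ 618.5 -100.7  107.1   56.2] -19.6 z med 41.3
side tall 491 [513. 453.] [ 782.8 -523.8  106.2   21.5] -89.8 z med 44.6
```

```bash
cat > plan.py <<'E'
import sys
from h import *
from rig import robot
def plan(x,y,z,phi):
    o=robot.get_obs(); M=R.from_quat(o["tool_rot"]).as_matrix()
    d=M.T@(np.array([x,y,z])/1000-o["position"])
    cur=np.degrees(np.arctan2(M[1,1],M[0,1])); t=-((phi-cur+90)%180-90)
    print("pos",(1000*o["position"]).round(1),"phi %.1f"%cur,"q1,q6",np.degrees(o["q"][[0,5]]).round(),"t %.1f"%o["time"],"tilt",M[:2,2].round(3),"| shift",(d/.2).round(3),"turn %.4f (%.0f rows), rows %.1f"%(t/180,abs(t)/7.16,np.linalg.norm(d)/.0417))
if __name__=="__main__": plan(*map(float,sys.argv[1:5]))
E
python3 plan.py 600 215 230 76.2
python3 -c "
import numpy as np,cv2
p=np.load('scene.npz')['p'][165:335,280:410,::-1]
cv2.imwrite('pics/crop.png',cv2.resize(p,None,fx=3.5,fy=3.5,interpolation=3))"
```

```text
pos [269.1 563.4 229.7] phi 64.5 q1,q6 [ 54. -10.] t 0.1 tilt [-0.001 -0.002] | shift [-2.244e+00 -8.580e-01 -1.000e-03] turn -0.0652 (2 rows), rows 11.5
```

View pics/crop.png

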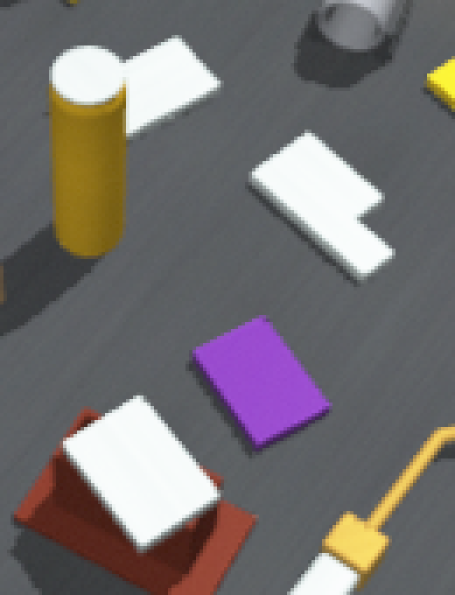

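The crop confirms the choice. The notched plate has its notch at far right (crop (375,215)). The short plate sits crooked on the stub at crop (140,470). The full white plate is behind the can.

Emit:
move_arm(motion="1 -0.75 -0.286 0 0;1 -0.75 -0.286 0 0;1 -0.75 -0.286 0 0;1 -0.75 -0.286 0 0;1 -0.75 -0.286 0 0")

```text
time: 0.52
position: [0.3845, 0.4432, 0.2301]
tool_rot: [0.224, 0.975, -0.001, 0.001]
ft_force: [-0.0, -0.4, -0.2]
grip_width: 0.0873
grip_force: 0.0
```

Emit:
move_arm(motion="1 -0.75 -0.286 0 0;1 -0.75 -0.286 0 0;1 -0.75 -0.286 0 0;1 -0.75 -0.286 0 0;1 -0.75 -0.286 0 0")

```text
time: 0.93
position: [0.4958, 0.327, 0.2303]
tool_rot: [0.224, 0.975, -0.001, 0.002]
ft_force: [0.1, 1.0, 1.0]
grip_width: 0.0872
grip_force: 0.0
```

Emit:
move_arm(motion="1 -0.74 -0.286 0 -0.065;1 -0.74 -0.286 0 -0.065;1 -0.74 -0.286 0 -0.065;1 -0.74 -0.286 0 -0.065;1 -0.74 -0.286 0 -0.065;1 -0.74 -0.286 0 -0.065;1 -0.74 -0.286 0 -0.065")

```text
time: 1.52
position: [0.5986, 0.2165, 0.2299]
tool_rot: [0.121, 0.993, 0.0, -0.001]
ft_force: [0.2, 0.7, -0.6]
grip_width: 0.0867
grip_force: 0.0
```

```bash
cat > wl.py <<'E'
import sys
from h import *
from rig import robot
# wrist look: white tops near plane z (mm); save picture
name,zp=sys.argv[1],float(sys.argv[2])/1000
m=robot.camera_model("wrist"); p,d=robot.camera("wrist"); np.savez(name+".npz",p=p,d=d,**{k:m[k] for k in("mtx","D","position","attitude")})
cv2.imwrite(f"pics/{name}.png",p[:,:,::-1])
W=cloud(m,d); H,S,V=cv2.split(cv2.cvtColor(p,cv2.COLOR_RGB2HSV)); z=W[...,2]
k=(S<70)&(V>120)&(d>0)&(abs(z-zp)<.005)
for b,a,c in blobs(cv2.morphologyEx(k.astype(np.uint8),cv2.MORPH_OPEN,np.ones((3,3),np.uint8)),800):
    v,u=np.nonzero(b); q=onplane(m,np.c_[u,v],zp); cl=W[b]
    print(a,c.round(),*rect(q),"area",round(cv2.contourArea(cv2.convexHull(np.float32(q*1000)))),"mean",(q.mean(0)*1000).round(1),"z %.1f"%(1000*np.median(z[b])))
E
python3 wl.py w1 12; python3 plan.py 600 215 150 76.2
```

```text
6089 [269.  20.] [435.5 210.1 121.6  37.1] 75.4 area 3834 mean [433.9 213.8] z 11.9
7398 [320. 201.] [599.8 219.  119.8  60.1] -13.2 area 6498 mean [589.4 218.4] z 12.0
pos [598.2 217.1 230. ] phi 76.2 q1,q6 [ 10. -66.] t 1.6 tilt [-0.002  0.   ] | shift [-0.012 -0.008  0.4  ] turn 0.0001 (0 rows), rows 1.9
```

View pics/w1.png

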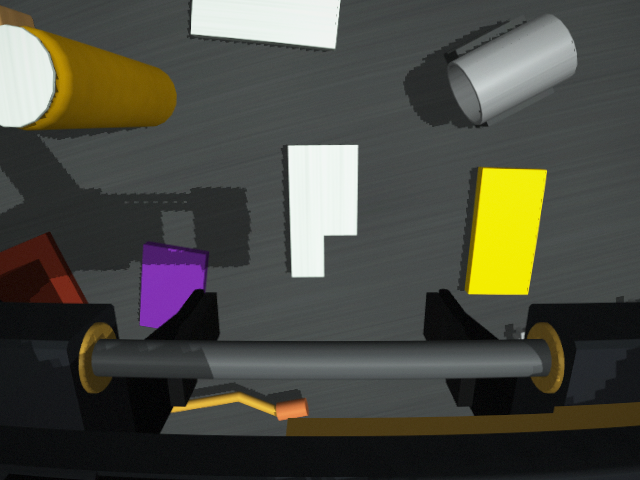

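The wrist view gives clean edges. The notched plate is at (322,210) with the notch at +x +y, and part of the sound plate shows at the top (265,20). I'll grasp at plate x = -6 mm.

```bash
python3 plan.py 594 220.4 40 76.8; python3 plan.py 594 220.4 11 76.8
```

```text
pos [598.2 217.1 230. ] phi 76.2 q1,q6 [ 10. -66.] t 1.6 tilt [-0.002  0.   ] | shift [0.022 0.011 0.95 ] turn -0.0033 (0 rows), rows 4.6
pos [598.2 217.1 230. ] phi 76.2 q1,q6 [ 10. -66.] t 1.6 tilt [-0.002  0.   ] | shift [0.022 0.011 1.095] turn -0.0033 (0 rows), rows 5.3
```

Emit:
move_arm(motion="1 0.022 0.011 0 -0.003;1 0.022 0.011 0.2 -0.003;1 0.022 0.011 0.4 -0.003;1 0.022 0.011 0.6 -0.003;1 0.022 0.011 0.8 -0.003;1 0.022 0.011 0.95 -0.003;1 0.022 0.011 0.95 -0.003;1 0.022 0.011 0.95 -0.003")

```text
time: 2.23
position: [0.5937, 0.2202, 0.0393]
tool_rot: [0.115, 0.993, -0.001, -0.002]
ft_force: [-0.6, -0.7, -0.3]
grip_width: 0.0871
grip_force: 0.0
```

```bash
python3 plan.py 594 220.4 11 76.8
```

```text
pos [593.7 220.2  39.3] phi 76.8 q1,q6 [ 10. -67.] t 2.2 tilt [-0.004 -0.001] | shift [-0.002  0.001  0.142] turn 0.0001 (0 rows), rows 0.7
```

Close, then lift in the same call. The object is checked by the opening.

Emit:
move_arm(motion="1 0 0 0.07 0;1 0 0 0.12 0;1 0 0 0.14 0;1 0 0 0.14 0;-1 0 0 0.14 0;-1 0 0 0.14 0;-1 0 0 0.14 0;-1 0 0 0.14 0;-1 0 0 0.14 0;-1 0 0 0.14 0;-1 0 0 0.14 0;-1 0 0 0.14 0", newtons=40)

```text
time: 3.23
position: [0.5961, 0.219, 0.0129]
tool_rot: [0.116, 0.993, -0.0, 0.0]
ft_force: [-0.7, -0.4, 3.2]
grip_width: 0.0596
grip_force: 40.0
```

Emit:
move_arm(motion="-1 0 0 0 0;-1 0 0 -0.1 0;-1 0 0 -0.25 0;-1 0 0 -0.4 0;-1 0 0 -0.55 0;-1 0 0 -0.7 0;-1 0 0 -0.85 0;-1 0 0 -1 0;-1 0 0 -1 0;-1 0 0 -1 0")

```text
time: 4.07
position: [0.5962, 0.2193, 0.2129]
tool_rot: [0.116, 0.993, 0.0, 0.001]
ft_force: [-0.1, 0.1, -6.3]
grip_width: 0.0591
grip_force: 40.0
```

```bash
python3 plan.py 594 220 230 76.8;python3 plan.py 581 -330 230 6
```

```text
pos [596.2 219.3 212.9] phi 76.7 q1,q6 [ 10. -67.] t 4.1 tilt [0.002 0.001] | shift [ 0.011  0.001 -0.086] turn -0.0006 (0 rows), rows 0.4
pos [596.2 219.3 212.9] phi 76.7 q1,q6 [ 10. -67.] t 4.1 tilt [0.002 0.001] | shift [-0.558 -2.69  -0.087] turn 0.3928 (10 rows), rows 13.2
```

Grip at 59 mm with a 6 N load: held. Carrying to the right side of the tray.

Emit:
move_arm(motion="-1 -0.03 -0.15 -0.05 0;-1 -0.07 -0.35 -0.08 0;-1 -0.11 -0.55 -0.08 0;-1 -0.15 -0.75 -0.08 0;-1 -0.186 -0.897 -0.08 0;-1 -0.186 -0.897 -0.08 0")

```text
time: 4.57
position: [0.589, 0.0297, 0.2248]
tool_rot: [0.118, 0.993, -0.002, -0.003]
ft_force: [0.5, 1.2, -5.0]
grip_width: 0.0594
grip_force: 40.0
```

Emit:
move_arm(motion="-1 -0.03 -0.15 0 0;-1 -0.07 -0.35 0 0;-1 -0.11 -0.55 0 0;-1 -0.15 -0.75 0 0;-1 -0.186 -0.897 0 0;-1 -0.186 -0.897 0 0")

```text
time: 5.07
position: [0.5848, -0.1536, 0.2251]
tool_rot: [0.119, 0.993, -0.002, -0.002]
ft_force: [1.1, 1.4, -5.4]
grip_width: 0.0594
grip_force: 40.0
```

Emit:
move_arm(motion="-1 -0.03 -0.15 0 0.036;-1 -0.07 -0.35 0 0.072;-1 -0.11 -0.55 0 0.108;-1 -0.15 -0.75 0 0.144;-1 -0.186 -0.897 0 0.18;-1 -0.186 -0.897 0 0.216;-1 -0.186 -0.897 0 0.252;-1 -0.186 -0.897 0 0.288;-1 -0.186 -0.897 0 0.324;-1 -0.186 -0.897 0 0.36;-1 -0.186 -0.897 0 0.393;-1 -0.186 -0.897 0 0.393")

```text
time: 6.07
position: [0.5793, -0.3285, 0.2245]
tool_rot: [0.67, 0.742, -0.0, -0.004]
ft_force: [-0.3, 0.2, -7.2]
grip_width: 0.0596
grip_force: 40.0
```

```bash
python3 plan.py 581 -330 60 6; python3 plan.py 581 -330 23 6
```

```text
pos [ 579.3 -328.5  224.5] phi 5.9 q1,q6 [-39. -45.] t 6.1 tilt [-0.006  0.005] | shift [-0.013  0.012  0.822] turn -0.0008 (0 rows), rows 3.9
pos [ 579.3 -328.5  224.5] phi 5.9 q1,q6 [-39. -45.] t 6.1 tilt [-0.006  0.005] | shift [-0.014  0.013  1.007] turn -0.0008 (0 rows), rows 4.8
```

Emit:
move_arm(motion="-1 -0.013 0.012 0.15 0;-1 -0.013 0.012 0.3 0;-1 -0.013 0.012 0.45 0;-1 -0.013 0.012 0.6 0;-1 -0.013 0.012 0.75 0;-1 -0.013 0.012 0.82 0;-1 -0.013 0.012 0.87 0;-1 -0.013 0.012 0.92 0;-1 -0.013 0.012 0.96 0;-1 -0.013 0.012 1 0;-1 -0.013 0.012 1 0")

```text
time: 6.98
position: [0.5831, -0.3325, 0.0278]
tool_rot: [0.669, 0.743, -0.0, -0.0]
ft_force: [-1.2, 0.6, -6.0]
grip_width: 0.0594
grip_force: 40.0
```

Emit:
move_arm(motion="-1 0 0 0.01 0;-1 0 0 0.02 0;1 0 0 0.02 0;1 0 0 0.02 0;1 0 0 0.02 0;1 0 0 0.02 0;1 0 0 0 0;1 0 0 -0.2 0;1 0 0 -0.4 0;1 0 0 -0.6 0;1 0 0 -0.8 0;1 0 0 -0.8 0")

```text
time: 7.98
position: [0.588, -0.3362, 0.1992]
tool_rot: [0.669, 0.743, 0.001, 0.01]
ft_force: [1.1, -1.3, 0.9]
grip_width: 0.0867
grip_force: 0.0
```

```bash
python3 wl.py w2 17; python3 plan.py 634 -82 230 71.8
```

```text
8942 [310. 204.] [ 584.5 -336.   119.2   59.7] -83.9 area 6423 mean [ 580.6 -326. ] z 17.0
pos [ 586.5 -335.   195.4] phi 6.0 q1,q6 [-39. -45.] t 8.0 tilt [ 0.01  -0.008] | shift [ 1.232  0.37  -0.181] turn -0.3657 (9 rows), rows 6.2
```

View pics/w2.png

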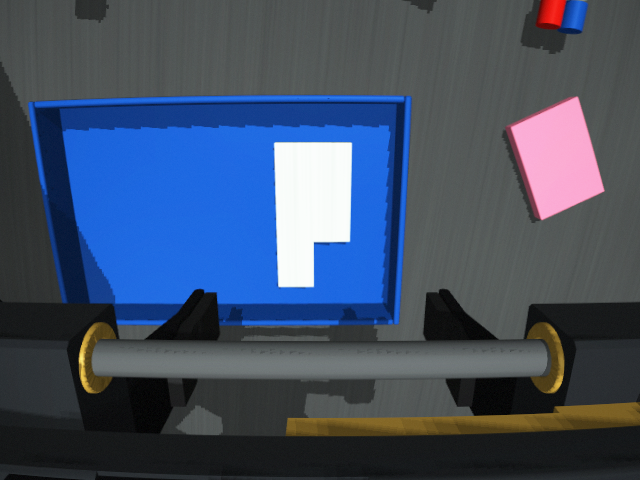

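The notched plate lies flat in the right half of the tray, at (312,215). Next I'll move over the stub.

Emit:
move_arm(motion="1 0.2 0.06 -0.1 0;1 0.4 0.12 -0.18 0;1 0.6 0.185 -0.18 0;1 0.62 0.185 -0.18 0")

```text
time: 8.37
position: [0.6077, -0.1997, 0.225]
tool_rot: [0.668, 0.744, 0.001, -0.001]
ft_force: [-1.1, 0.0, 1.2]
grip_width: 0.0872
grip_force: 0.0
```

Emit:
move_arm(motion="1 0.2 0.06 0 -0.036;1 0.4 0.12 0 -0.072;1 0.6 0.185 0 -0.108;1 0.615 0.185 0 -0.144;1 0.615 0.185 0 -0.18;1 0.615 0.185 0 -0.216;1 0.615 0.185 0 -0.252;1 0.615 0.185 0 -0.288;1 0.615 0.185 0 -0.324;1 0.615 0.185 0 -0.366;1 0.615 0.185 0 -0.366;1 0.615 0.185 0 -0.366")

```text
time: 9.37
position: [0.6306, -0.0794, 0.2235]
tool_rot: [0.159, 0.987, 0.0, -0.001]
ft_force: [-0.3, 0.0, -0.1]
grip_width: 0.087
grip_force: 0.0
```

```bash
python3 wl.py w3 92; python3 plan.py 634 -82 230 71.8
```

```text
9814 [322. 238.] [633.4 -78.9  84.4  59.9] -19.0 area 4994 mean [631.9 -78.5] z 91.9
pos [630.8 -79.4 223.7] phi 71.7 q1,q6 [-17. -89.] t 9.4 tilt [-0.002  0.   ] | shift [-0.019 -0.008 -0.032] turn -0.0007 (0 rows), rows 0.2
```

View pics/w3.png

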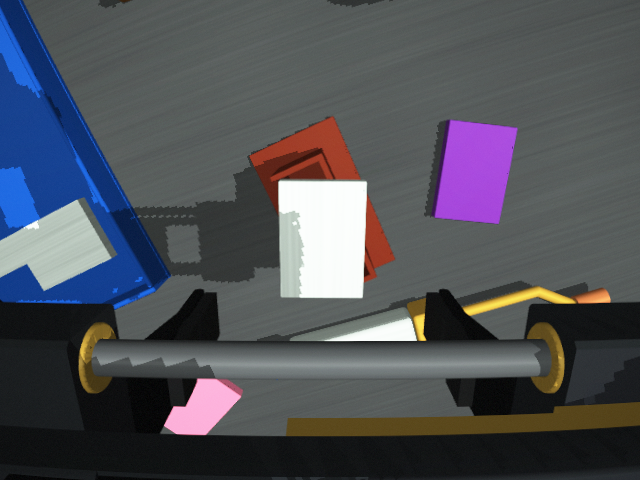

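The short plate shows cleanly at (323,240). I'll grip it across its sides.

```bash
python3 plan.py 633 -79 83 71
```

```text
pos [630.8 -79.4 223.7] phi 71.7 q1,q6 [-17. -89.] t 9.4 tilt [-0.002  0.   ] | shift [-0.011  0.005  0.703] turn 0.0037 (0 rows), rows 3.4
```

Emit:
move_arm(motion="1 -0.011 0.005 0 0.004;1 -0.011 0.005 0.2 0.004;1 -0.011 0.005 0.4 0.004;1 -0.011 0.005 0.55 0.004;1 -0.011 0.005 0.62 0.004;1 -0.011 0.005 0.67 0.004;1 -0.011 0.005 0.7 0.004;1 -0.011 0.005 0.7 0.004")

```text
time: 10.08
position: [0.6336, -0.079, 0.0837]
tool_rot: [0.164, 0.986, 0.0, -0.001]
ft_force: [-0.0, 0.8, 0.3]
grip_width: 0.0868
grip_force: 0.0
```

Emit:
move_arm(motion="-1 0 0 0 0;-1 0 0 0 0;-1 0 0 0 0;-1 0 0 0 0;-1 0 0 0 0;-1 0 0 0 0;-1 0 0 0 0;-1 0 0 0 0;-1 0 0 0 0")

```text
time: 10.83
position: [0.6344, -0.0789, 0.0854]
tool_rot: [0.164, 0.986, 0.0, 0.001]
ft_force: [0.6, 2.0, 5.5]
grip_width: 0.0596
grip_force: 39.7
```

```bash
python3 plan.py 451 -349 230 6
```

```text
pos [634.4 -78.9  85.4] phi 71.1 q1,q6 [-17. -88.] t 10.8 tilt [ 0.002 -0.   ] | shift [ 0.429 -1.574 -0.724] turn 0.3617 (9 rows), rows 8.6
```

Emit:
move_arm(motion="-1 0 0 -0.05 0;-1 0 0 -0.15 0;-1 0 0 -0.3 0;-1 0 0 -0.45 0;-1 0 0 -0.6 0;-1 0 0 -0.72 0;-1 0.07 -0.26 -0.72 0;-1 0.12 -0.44 -0.72 0;-1 0.17 -0.62 -0.72 0;-1 0.214 -0.787 -0.72 0;-1 0.214 -0.787 -0.72 0")

```text
time: 11.75
position: [0.5373, -0.2198, 0.2277]
tool_rot: [0.167, 0.986, -0.002, -0.003]
ft_force: [0.5, 1.3, -4.5]
grip_width: 0.0595
grip_force: 40.0
```

Emit:
move_arm(motion="-1 0.04 -0.15 0 0.036;-1 0.1 -0.35 0 0.072;-1 0.15 -0.55 0 0.108;-1 0.19 -0.7 0 0.144;-1 0.214 -0.787 0 0.18;-1 0.214 -0.787 0 0.216;-1 0.214 -0.787 0 0.252;-1 0.214 -0.787 0 0.288;-1 0.214 -0.787 0 0.324;-1 0.214 -0.787 0 0.362;-1 0.214 -0.787 0 0.362;-1 0.214 -0.787 0 0.362")

```text
time: 12.75
position: [0.4502, -0.3487, 0.2279]
tool_rot: [0.668, 0.744, -0.0, -0.001]
ft_force: [0.5, -0.7, -4.3]
grip_width: 0.0594
grip_force: 40.0
```

```bash
python3 plan.py 451 -349 40 6;
```

```text
pos [ 450.2 -348.7  227.9] phi 6.1 q1,q6 [-49. -55.] t 12.8 tilt [-0.002  0.001] | shift [-0.003  0.005  0.939] turn 0.0007 (0 rows), rows 4.5
```

Emit:
move_arm(motion="-1 0 0.004 0.15 0;-1 0 0.004 0.3 0;-1 0 0.004 0.45 0;-1 0 0.004 0.6 0;-1 0 0.004 0.75 0;-1 0 0.004 0.85 0;-1 0 0.004 0.93 0;-1 0 0.004 0.99 0;-1 0 0.004 0.99 0;-1 0 0.004 0.99 0")

```text
time: 13.58
position: [0.4516, -0.349, 0.0302]
tool_rot: [0.669, 0.743, 0.0, -0.001]
ft_force: [-0.2, 0.0, -3.2]
grip_width: 0.0598
grip_force: 40.0
```

Emit:
move_arm(motion="-1 0 0 0.03 0;-1 0 0 0.06 0;-1 0 0 0.075 0;-1 0 0 0.075 0;1 0 0 0.075 0;1 0 0 0.075 0;1 0 0 0.075 0;1 0 0 0.04 0;1 0 0 -0.2 0;1 0 0 -0.5 0;1 0 0 -0.8 0;1 0 0 -1 0")

```text
time: 14.58
position: [0.4514, -0.3488, 0.1917]
tool_rot: [0.669, 0.743, -0.0, 0.0]
ft_force: [0.8, -0.6, -0.0]
grip_width: 0.0868
grip_force: 0.0
```

```bash
python3 wl.py w4 17; python3 plan.py 560 -80 240 -19;python3 plan.py 560 -80 240 6
```

```text
8844 [484. 212.] [ 584.4 -335.9  120.1   60.6] -84.0 area 6587 mean [ 580.3 -326. ] z 17.1
7763 [321. 220.] [ 452.2 -347.7   84.2   59.9] -83.9 area 5002 mean [ 451.9 -346.4] z 16.9
pos [ 455.1 -352.7  200.5] phi 6.0 q1,q6 [-49. -55.] t 14.6 tilt [ 0.011 -0.013] | shift [ 1.298  0.666 -0.209] turn 0.1389 (3 rows), rows 7.1
pos [ 455.1 -352.7  200.5] phi 6.0 q1,q6 [-49. -55.] t 14.6 tilt [ 0.011 -0.013] | shift [ 1.298  0.666 -0.209] turn -0.0000 (0 rows), rows 7.1
```

View pics/w4.png

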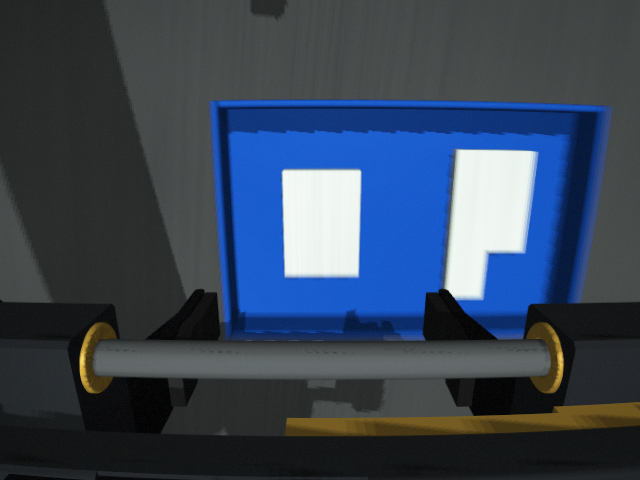

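Both scrap plates lie flat inside the tray, at (321,222) and (490,225). Next I'll look at the bare stub from above to get its exact pose.

```bash
python3 plan.py 630 -79 250 6; cat > stub.py <<'E'
import sys
from h import *
from rig import robot
name=sys.argv[1]
m=robot.camera_model("wrist"); p,d=robot.camera("wrist"); np.savez(name+".npz",p=p,d=d,**{k:m[k] for k in("mtx","D","position","attitude")}); cv2.imwrite(f"pics/{name}.png",p[:,:,::-1])
W=cloud(m,d); H,S,V=cv2.split(cv2.cvtColor(p,cv2.COLOR_RGB2HSV)); z=W[...,2]
red=((H<10)|(H>170))&(S>90)&(d>0)
for nm,k,zp in(("top",red&(abs(z-.08)<.003),.08),("foot",red&(abs(z-.008)<.003),.008)):
    for b,a,c in blobs(k,300):
        v,u=np.nonzero(b); print(nm,a,c.round(),*rect(onplane(m,np.c_[u,v],zp)),"z %.1f"%(1000*np.median(z[b])))
E
```

```text
pos [ 455.1 -352.7  200.5] phi 6.0 q1,q6 [-49. -55.] t 14.6 tilt [ 0.011 -0.013] | shift [ 1.266  1.015 -0.255] turn -0.0000 (0 rows), rows 7.9
```

Emit:
move_arm(motion="1 0.1 0.1 -0.15 0;1 0.25 0.2 -0.25 0;1 0.4 0.32 -0.25 0;1 0.55 0.44 -0.25 0;1 0.633 0.508 -0.25 0;1 0.633 0.508 -0.25 0")

```text
time: 15.13
position: [0.5414, -0.2085, 0.2403]
tool_rot: [0.668, 0.745, 0.001, 0.001]
ft_force: [0.4, 0.7, -0.3]
grip_width: 0.0869
grip_force: 0.0
```

Emit:
move_arm(motion="1 0.15 0.12 0 0;1 0.3 0.24 0 0;1 0.45 0.36 0 0;1 0.6 0.48 0 0;1 0.633 0.508 0 0;1 0.633 0.508 0 0;1 0.633 0.508 0 0;1 0.633 0.508 0 0;1 0.633 0.508 0 0")

```text
time: 15.88
position: [0.6266, -0.0781, 0.2393]
tool_rot: [0.67, 0.742, -0.0, -0.0]
ft_force: [0.7, 0.4, 0.3]
grip_width: 0.0868
grip_force: 0.0
```

```bash
python3 stub.py w5; python3 plan.py 420 215 240 -18
```

```text
top 2021 [324. 224.] [628.2 -74.7  99.6  39.8] 6.0 z 79.9
foot 4781 [322. 185.] [628.3 -74.4 139.5  78.5] 6.3 z 8.0
foot 1909 [323. 214.] [629.1 -82.6  91.6  19. ] 6.5 z 8.1
pos [626.7 -78.  239.3] phi 5.8 q1,q6 [-17. -23.] t 15.9 tilt [-0. -0.] | shift [ 1.562 -0.88  -0.003] turn 0.1323 (3 rows), rows 8.6
```

View pics/w5.png

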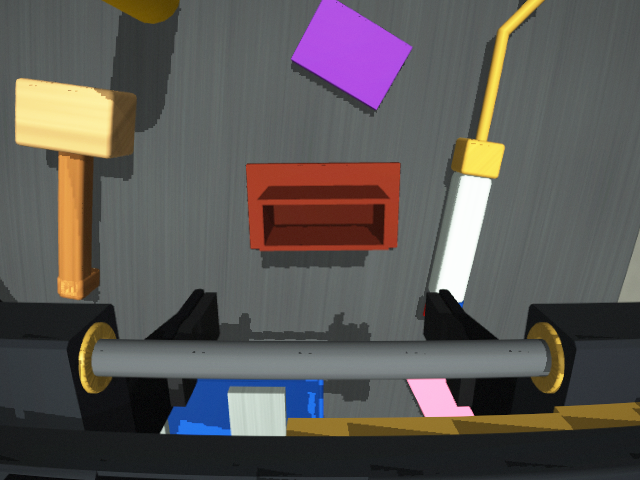

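The stub is bare at (324,206), and the torch and mallet are well clear. I'll look again at the placing orientation, since a camera offset shows up as a shift when the wrist turns.

Emit:
move_arm(motion="1 0 0 0 0.036;1 0 0 0 0.072;1 0 0 0 0.108;1 0 0 0 0.144;1 0 0 0 0.18;1 0 0 0 0.216;1 0 0 0 0.252;1 0 0 0 0.288;1 0 0 0 0.324;1 0 0 0 0.36;1 0 0 0 0.396;1 0 0 0 0.43")

```text
time: 16.93
position: [0.6269, -0.0776, 0.2393]
tool_rot: [0.988, 0.158, -0.0, 0.0]
ft_force: [-0.2, 0.0, 0.4]
grip_width: 0.0872
grip_force: 0.0
```

Emit:
move_arm(motion="1 0 0 0 0.036;1 0 0 0 0.068;1 0 0 0 0.068;1 0 0 0 0.068;1 0 0 0 0.068")

```text
time: 17.35
position: [0.6272, -0.0769, 0.2393]
tool_rot: [0.998, 0.056, -0.0, 0.0]
ft_force: [-0.1, -0.7, -0.7]
grip_width: 0.087
grip_force: 0.0
```

```bash
python3 stub.py w6; python3 plan.py 630 160 240 -84;python3 plan.py 420 215 240 -18
```

```text
top 1875 [320. 222.] [628.6 -75.6  99.3  40.1] 6.4 z 79.9
foot 6194 [320. 190.] [629.  -75.4 139.1  79.6] 6.5 z 7.9
foot 3150 [320. 210.] [624.4 -76.1  85.1  32.2] 6.1 z 7.9
pos [627.3 -76.7 239.2] phi -83.6 q1,q6 [-17.  67.] t 17.4 tilt [-0. -0.] | shift [ 0.145 -1.175 -0.004] turn 0.0021 (0 rows), rows 5.7
pos [627.3 -76.7 239.2] phi -83.6 q1,q6 [-17.  67.] t 17.4 tilt [-0. -0.] | shift [-0.868 -1.565 -0.004] turn -0.3646 (9 rows), rows 8.6
```

Emit:
move_arm(motion="1 -0.1 -0.18 0 0;1 -0.21 -0.38 0 0;1 -0.32 -0.58 0 0;1 -0.42 -0.76 0 0;1 -0.434 -0.783 0 0;1 -0.434 -0.783 0 0")

```text
time: 17.9
position: [0.5211, 0.0726, 0.2394]
tool_rot: [0.998, 0.058, -0.001, -0.0]
ft_force: [1.0, -0.1, 0.5]
grip_width: 0.0866
grip_force: 0.0
```

Emit:
move_arm(motion="1 -0.1 -0.18 0 -0.036;1 -0.21 -0.38 0 -0.072;1 -0.32 -0.58 0 -0.108;1 -0.42 -0.76 0 -0.144;1 -0.434 -0.783 0 -0.18;1 -0.434 -0.783 0 -0.216;1 -0.434 -0.783 0 -0.252;1 -0.434 -0.783 0 -0.288;1 -0.434 -0.783 0 -0.324;1 -0.434 -0.783 0 -0.365;1 -0.434 -0.783 0 -0.365;1 -0.434 -0.783 0 -0.365")

```text
time: 18.9
position: [0.4219, 0.2155, 0.2394]
tool_rot: [0.81, 0.586, 0.001, 0.0]
ft_force: [-0.5, 0.1, -0.2]
grip_width: 0.0873
grip_force: 0.0
```

```bash
python3 wl.py w7 12; python3 plan.py 420 215 240 -18
```

```text
8266 [319. 208.] [420.3 215.1 119.3  59.7] 70.1 area 7076 mean [420.9 217.3] z 11.9
pos [421.6 215.5 239.3] phi -18.2 q1,q6 [14. 32.] t 18.9 tilt [ 0.001 -0.   ] | shift [-0.005 -0.007 -0.003] turn -0.0010 (0 rows), rows 0.0
```

View pics/w7.png

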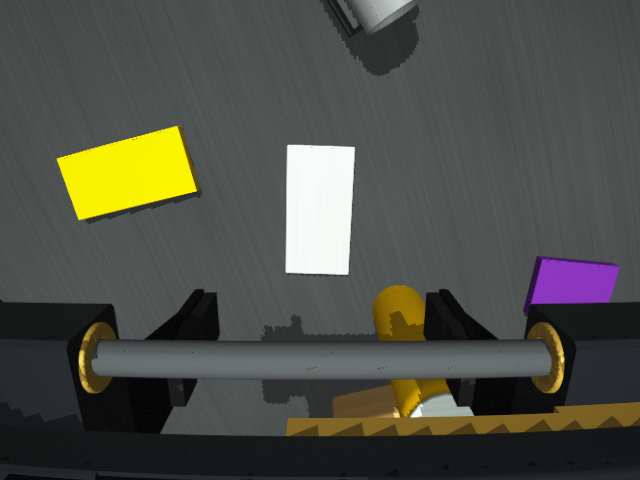

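The sound plate is fully visible at (320,210), and the can stands behind the gripper at (400,330). Before going low I'll check numerically how much room the arm has above the can.

Emit:
move_arm(motion="1 -0.002 -0.007 0.1 0.009;1 -0.002 -0.007 0.25 0.009;1 -0.002 -0.007 0.4 0.009;1 -0.002 -0.007 0.55 0.009;1 -0.002 -0.007 0.65 0.009;1 -0.002 -0.007 0.65 0.009")

```text
time: 19.45
position: [0.417, 0.2151, 0.1059]
tool_rot: [0.818, 0.575, -0.004, -0.001]
ft_force: [-1.1, 0.0, 0.2]
grip_width: 0.0868
grip_force: 0.0
```

```bash
cat > clr.py <<'E'
from h import *
from rig import robot
for n in("scene","side"):
    m=robot.camera_model(n); f=np.load(n+".npz"); W0=cloud(m,f["d"]); t=W0[(abs(W0[...,2]-.178)<.008)&(abs(W0[...,0]-.47)<.08)&(abs(W0[...,1]-.07)<.08)]
    c=(t[:,:2].min(0)+t[:,:2].max(0))/2
    p,d=robot.camera(n); W=cloud(m,d); r=np.hypot(*(W[...,:2]-c).transpose(2,0,1)); k=(d>0)&(abs(d-f["d"])>.02)&(W[...,2]>.03)
    print(n,"spray",c.round(3),len(t),"lowest arm pt within R of axis:",[(R_,round(float(np.sort(W[...,2][k&(r<R_)])[:1].mean() if (k&(r<R_)).any() else -1),3)) for R_ in(.03,.06,.1)])
E
python3 clr.py; python3 plan.py 420.3 215.1 11 -19.9
```

```text
scene spray [0.464 0.094] 317 lowest arm pt within R of axis: [(0.03, 0.095), (0.06, 0.095), (0.1, 0.095)]
side spray [0.463 0.092] 281 lowest arm pt within R of axis: [(0.03, 0.08), (0.06, 0.08), (0.1, 0.08)]
pos [419.3 215.8 109. ] phi -19.7 q1,q6 [14. 33.] t 19.6 tilt [-0.001 -0.   ] | shift [-0.002  0.006  0.49 ] turn 0.0012 (0 rows), rows 2.3
```

```bash
sed -i 's/>.03)/>.184)/; s/\[:1\].mean/[:5].mean/' clr.py; python3 clr.py
```

```text
scene spray [0.464 0.094] 317 lowest arm pt within R of axis: [(0.03, -1.0), (0.06, -1.0), (0.1, 0.184)]
side spray [0.463 0.092] 281 lowest arm pt within R of axis: [(0.03, -1.0), (0.06, -1.0), (0.1, 0.184)]
```

No arm part is within 60 mm of the can's axis, so the descent is safe.

Emit:
move_arm(motion="1 -0.002 0.004 0.12 0.001;1 -0.002 0.004 0.24 0.001;1 -0.002 0.004 0.34 0.001;1 -0.002 0.004 0.42 0.001;1 -0.002 0.004 0.46 0.001;1 -0.002 0.004 0.485 0.001;1 -0.002 0.004 0.485 0.001;1 -0.002 0.004 0.485 0.001;1 -0.002 0.004 0.485 0.001")

```text
time: 20.4
position: [0.4204, 0.2156, 0.0132]
tool_rot: [0.818, 0.575, 0.001, 0.0]
ft_force: [0.5, 0.1, 0.4]
grip_width: 0.0869
grip_force: 0.0
```

Emit:
move_arm(motion="-1 0 0 0 0;-1 0 0 0 0;-1 0 0 0 0;-1 0 0 0 0;-1 0 0 0 0;-1 0 0 0 0;-1 0 0 0 0;-1 0 0 0 0;-1 0 0 0 0", newtons=40)

```text
time: 21.15
position: [0.4198, 0.2154, 0.0123]
tool_rot: [0.818, 0.575, 0.0, 0.0]
ft_force: [-0.2, 0.1, 2.6]
grip_width: 0.0593
grip_force: 40.0
```

```bash
python3 plan.py 628.5 -75.3 240 -83.8; python3 plan.py 420 215 240 -20
```

```text
pos [419.8 215.4  12.3] phi -19.8 q1,q6 [14. 33.] t 21.1 tilt [0. 0.] | shift [-1.014  1.474 -1.138] turn 0.3557 (9 rows), rows 10.2
pos [419.8 215.4  12.3] phi -19.8 q1,q6 [14. 33.] t 21.1 tilt [0. 0.] | shift [-1.000e-03  2.000e-03 -1.138e+00] turn 0.0012 (0 rows), rows 5.5
```

Gripped at 59 mm. I'll lift, swing wide of the can, then turn over the stub.

Emit:
move_arm(motion="-1 0 0 -0.05 0;-1 0 0 -0.15 0;-1 0 0 -0.3 0;-1 0 0 -0.45 0;-1 0 0 -0.6 0;-1 0 0 -0.75 0;-1 0 0 -0.9 0;-1 0 0 -1 0;-1 0 0 -1 0")

```text
time: 21.9
position: [0.421, 0.2159, 0.2157]
tool_rot: [0.818, 0.575, 0.003, 0.001]
ft_force: [1.2, 0.5, -7.4]
grip_width: 0.059
grip_force: 40.0
```

Emit:
move_arm(motion="-1 0 0.1 -0.07 0;-1 0 0.25 -0.14 0;-1 0 0.4 -0.14 0;-1 0 0.55 -0.14 0;-1 0 0.7 -0.14 0;-1 0 0.85 -0.14 0;-1 0 0.95 -0.14 0;-1 0 0.98 -0.14 0;-1 0 0.98 -0.14 0")

```text
time: 22.65
position: [0.6039, 0.1479, 0.2368]
tool_rot: [0.819, 0.574, -0.002, -0.001]
ft_force: [0.0, -0.4, -7.7]
grip_width: 0.0593
grip_force: 40.0
```

Emit:
move_arm(motion="-1 -0.1 0.05 0 0.036;-1 -0.25 0.12 0 0.072;-1 -0.4 0.2 0 0.108;-1 -0.55 0.27 0 0.144;-1 -0.7 0.35 0 0.18;-1 -0.85 0.42 0 0.216;-1 -0.95 0.47 0 0.252;-1 -1 0.49 0 0.288;-1 -1 0.49 0 0.324;-1 -1 0.49 0 0.355;-1 -1 0.49 0 0.355;-1 -1 0.49 0 0.355")

```text
time: 23.65
position: [0.6265, -0.071, 0.2386]
tool_rot: [0.998, 0.057, -0.002, -0.001]
ft_force: [-1.1, 0.8, -6.4]
grip_width: 0.0591
grip_force: 40.0
```

```bash
cat > held.py <<'E'
import sys
from h import *
from rig import robot
o=robot.get_obs(); m=robot.camera_model("wrist"); p,d=robot.camera("wrist"); np.savez("held.npz",p=p,d=d)
W=cloud(m,d); zt=o["position"][2]-.0003; H,S,V=cv2.split(cv2.cvtColor(p,cv2.COLOR_RGB2HSV)); k=(d>0)&(abs(W[...,2]-zt)<.006)&(S<70)&(V>110)
print("tcp",o["position"].round(4))
for b,a,c in blobs(k,300):
    v,u=np.nonzero(b); q=onplane(m,np.c_[u,v],zt); print(a,c.round(),*rect(q),"z %.1f"%(1000*np.median(W[...,2][b])))
E
python3 held.py; python3 plan.py 628.5 -75.3 130 -83.8
```

```text
tcp [ 0.6265 -0.071   0.2386]
25667 [321. 255.] [652.  -67.7  67.7  59.4] 6.4 z 237.9
5219 [321. 398.] [590.1 -74.6  59.6  19.2] -83.4 z 238.2
pos [627.  -71.1 239. ] phi -83.5 q1,q6 [-17.  67.] t 23.7 tilt [-0.003  0.001] | shift [0.007 0.023 0.545] turn 0.0017 (0 rows), rows 2.6
```

The held plate's centre agrees with the TCP to within 0.5 mm. I'll descend in stages.

Emit:
move_arm(motion="-1 0.009 0.025 0.1 0;-1 0.009 0.025 0.22 0;-1 0.009 0.025 0.34 0;-1 0.009 0.025 0.45 0;-1 0.009 0.025 0.53 0;-1 0.009 0.025 0.6 0;-1 0.009 0.025 0.64 0;-1 0.009 0.025 0.66 0;-1 0.009 0.025 0.66 0;-1 0.009 0.025 0.66 0;-1 0.009 0.025 0.66 0")

```text
time: 24.62
position: [0.6319, -0.0772, 0.1094]
tool_rot: [0.998, 0.055, 0.001, 0.0]
ft_force: [-0.4, 0.0, -6.5]
grip_width: 0.0593
grip_force: 40.0
```

```bash
python3 plan.py 628.9 -75.7 92.3 -83.7
```

```text
pos [631.9 -77.2 109.4] phi -83.7 q1,q6 [-17.  67.] t 24.6 tilt [ 0.002 -0.001] | shift [-0.014 -0.009  0.086] turn 0.0003 (0 rows), rows 0.4
```

Emit:
move_arm(motion="-1 -0.014 -0.009 0.03 0;-1 -0.014 -0.009 0.055 0;-1 -0.014 -0.009 0.06 0;-1 -0.014 -0.009 0.06 0;-1 -0.014 -0.009 0.06 0;-1 -0.014 -0.009 0.06 0")

```text
time: 25.12
position: [0.6282, -0.0757, 0.0963]
tool_rot: [0.998, 0.055, 0.0, 0.0]
ft_force: [0.0, 0.1, -6.8]
grip_width: 0.0592
grip_force: 40.0
```

```bash
python3 plan.py 628.9 -75.7 91.8 -83.7
```

```text
pos [628.2 -75.7  96.3] phi -83.7 q1,q6 [-17.  67.] t 25.1 tilt [ 0.001 -0.   ] | shift [0.003 0.    0.023] turn 0.0001 (0 rows), rows 0.1
```

Emit:
move_arm(motion="-1 0.003 0 0.007 0;-1 0.003 0 0.012 0;-1 0.003 0 0.017 0;-1 0.003 0 0.021 0;-1 0.003 0 0.025 0;-1 0.003 0 0.025 0;-1 0.003 0 0.025 0")

```text
time: 25.7
position: [0.6286, -0.0756, 0.0924]
tool_rot: [0.998, 0.055, 0.0, 0.0]
ft_force: [-3.0, 1.1, 3.2]
grip_width: 0.0596
grip_force: 40.0
```

```bash
python3 plan.py 628.9 -75.7 92 -83.7; python3 -c "
from rig import robot;o=robot.get_obs();print(o['ft_force'],o['grip_force'])"
```

```text
pos [628.6 -75.6  92.4] phi -83.7 q1,q6 [-17.  67.] t 25.7 tilt [ 0.001 -0.   ] | shift [0.001 0.001 0.002] turn 0.0001 (0 rows), rows 0.0
[-2.97965319  1.11882059  3.17885073] 39.998372197151184
```

The force went from -6.8 to +3.2 N, so the plate rests on the stub while still held. Now release and back off upward.

Emit:
move_arm(motion="-1 0 0 0 0;-1 0 0 0 0;-1 0 0 0 0", newtons=5)

```text
time: 25.95
position: [0.6288, -0.0755, 0.0922]
tool_rot: [0.998, 0.055, 0.0, 0.0]
ft_force: [-3.5, 1.6, 5.1]
grip_width: 0.0596
grip_force: 5.0
```

Emit:
move_arm(motion="1 0 0 0 0;1 0 0 0 0;1 0 0 0 0;1 0 0 0 0;1 0 0 -0.03 0;1 0 0 -0.1 0;1 0 0 -0.25 0;1 0 0 -0.4 0;1 0 0 -0.6 0;1 0 0 -0.74 0;1 0 0 -0.74 0;1 0 0 -0.74 0")

```text
time: 26.95
position: [0.63, -0.0759, 0.2422]
tool_rot: [0.998, 0.055, 0.003, 0.001]
ft_force: [0.3, -0.5, -0.9]
grip_width: 0.087
grip_force: 0.0
```

```bash
python3 wl.py w8 92; python3 stub.py w9; python3 -c "
import cv2,numpy as np
from rig import robot
a=cv2.imread('pics/w8.png'); s=robot.camera('scene')[0][:,:,::-1]
cv2.imwrite('pics/end.png',np.hstack([cv2.resize(a,(400,300)),cv2.resize(s,(400,300),interpolation=cv2.INTER_AREA)]))"
```

```text
12372 [320. 229.] [628.1 -75.1 118.9  59.2] 6.2 area 7002 mean [631.1 -74.8] z 91.8
foot 1732 [324. 150.] [628.9 -75.4 138.   79.2] 6.6 z 7.8
```

View pics/end.png

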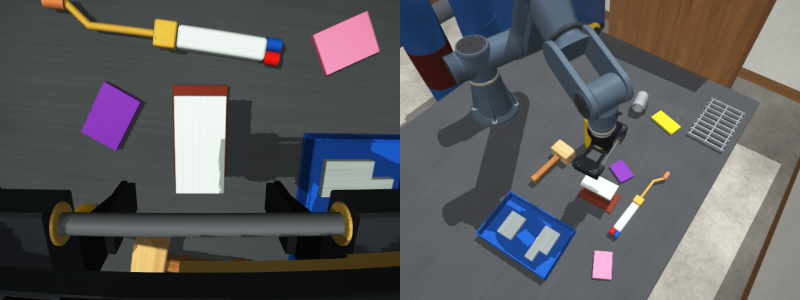

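The sound plate measures (628.1, -75.1) at 6.2° against the stub's (628.5, -75.4) at 6.2–6.4°. It lies flat and centred, the scraps are in the tray, and the bystanders look undisturbed. Handing in.

```bash
python3 -c "
from rig import robot;print(robot.hand_in())"
```

```text
the job is handed in; nothing more can be done
None
```

I've handed the job in: the sound plate was set down while still gripped and sits flat on the stub, within 1 mm of centre and about 0.5° of square by the wrist camera; both miscut plates lie flat in the tray, and no bystander was touched as far as the forces and pictures show (the hand-in returned no verdict).

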